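# Lid the cast-iron teapots

## Robot

A 6-joint arm with a two-finger parallel gripper is mounted at the origin on the work surface. World frame = base frame: x ahead of the robot, y to its left, z up, the work surface at z = 0. Lengths are in m, angles in rad, forces in N, time in s.
With the tool pointing down it reaches from about 0.25 to 0.775 m from the base axis. Payload 4 kg.
Tool frame: the origin (TCP) lies at the very end of the fingers, on their centre line; the grasp point (between the pads) lies 19 mm behind it (robot.pinch_z is the distance from the TCP to the grasp point, in m); z points along the fingers, y is the line along which they close (so a half turn about z gives the same grasp; the last joint's range is limited). The gripper opens to 94 mm and grips with 3 to 60 N. Pads are 16 mm wide; open, the fingers measure 119 mm over their backs; the gripper's body (75 mm by 177 mm) begins 78 mm behind the grasp point.
Start: joints at [1.01, 0.087, 1.371, -0, 1.684, -0.103], TCP at [0.243, 0.493, 0.206] pointing down, gripper open.
Joint ranges: [-3.1, 3.1], [-0.76, 2.03], [0.27, 2.55], [-1.08, 4.22], [0.17, 2.65], [-2.57, 2.57]. Speed limits (rad/s): [2.79, 2.79, 3.14, 3.14, 3.14, 3.14].

## Interface

Orientations are given as [roll, pitch, yaw] about the fixed x, y, z axes, in that order (R = Rz(yaw) Ry(pitch) Rx(roll)).
In Python, from bench import robot gives the robot as it stands.
- The arm moves only by the tool arm_command, never from a script. Its argument "targets" is one flat list of numbers, 7 for each row, row after row: the turn, a rotation vector about the tool's x, y, z in degrees, then the shift along the tool's x, y, z in mm, then the closure, from -1 (fully open) to 1 (shut). In form: [ax, ay, az, x, y, z, hand, ax, ay, az, x, y, z, hand, ...]. A call has 1 to 20 rows; each row is the pose to reach, as a shift and turn from the pose commanded when the call began, along the tool's axes at that moment; what a row does not reach only later rows make up. A row lasts 1/10 s, in which the tool goes at most 50 mm and 8.59 degrees, less where a joint would pass 70% of its speed; a pose out of reach is approached as far as the arm can. A call with a gripper value outside its range is refused whole. The fingers move at their own pace and stop on an object; the grip force is fixed at half the most. Time passes only in rows, so rows that repeat a pose let the fingers close. It gives the time, the measured TCP pose, the force, the opening and the grip force at its end, in the units of the state.
- robot.get_obs(): the state, without advancing time (a new reading comes with each control period).
- robot.snapshot(name): name is "scene" or "top" or "wrist"; returns a dict with "color" (384x512x3 uint8, red, green, blue), "range_z" (384x512 float32, m along the optical axis (not along the pixel's ray), 0 where there is no reading), "fx", "fy", "cx", "cy" (pixels), "dist_coeffs" ([k1, k2, p1, p2, k3] as OpenCV has them; the pictures are not rectified), "T" (4x4, takes a point from camera to world coordinates); the wrist camera has in their place "T_tool_cam" (4x4, takes a point from camera to tool coordinates, whose origin is the TCP and whose axes are the flange's). Camera axes: x right, y down, z forward; pixel columns grow to the right and rows downward; lengths in m; the calibration is good to about 2 mm. A picture is of the moment at which its call begins: read the wrist's pose just before it.
- robot.close_job(): hands the job in; it is judged then, once.
The state is a dict: "time": time; "joint_positions": joint angles; "qvel": joint speeds; "joint_torque": joint torques, N m; "tool_pos": TCP position; "ee_rot": TCP orientation; "wrist_force": force on the tool from outside, world axes, zero at the start; "wrist_torque": the same for the moment, N m; "width": finger opening in m; "finger_force": force on a finger pad.
Only numpy, scipy, OpenCV 4.12 (cv2) and the standard library are available. Lean on these libraries where they do the work, as an engineer would, in place of code of your own. Each camera call takes 0.05 s, during which the arm holds its last target. There are 200 camera calls.

## Task

Put each of the four cast-iron lids on the teapot it belongs to, by shape and size, so that it sits flat with its foot down in the mouth, the square and the oblong lid in line with their pots. Set the lids down gently; do not drop them.

Things in the scene. Friction and masses are not known exactly. Their poses are not given: they have to be found in the camera images.
- large_round_pot: Dark cast-iron teapot body, fixed, upright, open. The larger round one: 150 mm diameter, rim top 90 mm above the bench, rim 112 mm outside diameter, mouth 84 mm diameter. Flat rim; straight mouth 16 mm deep. Short spout on the +x side, about 30 mm beyond the body, below the rim. Origin: underside centre on the bench, straight below the mouth's centre; z up.
- small_round_pot: Dark cast-iron teapot body, fixed, upright, open. The smaller round one: 114 mm diameter, rim top 72 mm above the bench, rim 80 mm outside diameter, mouth 52 mm diameter. Flat rim; straight mouth 16 mm deep. Short spout on the +x side, about 30 mm beyond the body, below the rim. Origin: underside centre on the bench, straight below the mouth's centre; z up.
- square_pot: Dark cast-iron teapot body, fixed, upright, open. The square one: 120 x 120 mm, rim top 80 mm above the bench, rim 88 x 88 mm outside, mouth 60 x 60 mm, its sides along x and y. Flat rim; straight mouth 16 mm deep. Short spout on the +x side, about 30 mm beyond the body, below the rim. Origin: underside centre on the bench, straight below the mouth's centre; z up.
- oblong_pot: Dark cast-iron teapot body, fixed, upright, open. The oblong (rectangular) one: 150 mm (x) x 100 mm (y), rim top 74 mm above the bench, rim 108 x 72 mm outside, mouth 80 mm (x) x 44 mm (y). Flat rim; straight mouth 16 mm deep. Short spout on the +x side, about 30 mm beyond the body, below the rim. Origin: underside centre on the bench, straight below the mouth's centre; z up.
- large_round_lid: Larger round cast-iron lid: flange 104 mm diameter, 7 mm thick, on a round foot 68 mm diameter, 6 mm high. Starts right way up on the bench; about 0.35 kg. Round knob in the middle, 20 mm diameter, 13 to 39 mm above the underside: grip it from above. The foot fits its pot's mouth with 8 mm play all round; seated, its underside is 6 mm below the rim top. Origin: centre of the foot's underside, z up.
- small_round_lid: Smaller round cast-iron lid: flange 72 mm diameter, 7 mm thick, on a round foot 36 mm diameter, 6 mm high. Starts right way up on the bench; about 0.18 kg. Round knob in the middle, 20 mm diameter, 13 to 39 mm above the underside: grip it from above. The foot fits its pot's mouth with 8 mm play all round; seated, its underside is 6 mm below the rim top. Origin: centre of the foot's underside, z up.
- square_lid: Square cast-iron lid: flange 80 x 80 mm, 7 mm thick, on a square foot 44 x 44 mm, 6 mm high; sides along x and y. Starts right way up on the bench; about 0.28 kg. Upright bar grip in the middle, 30 mm long (x), 12 mm thick (y), 13 to 39 mm above the underside: grip it from above. The foot fits its pot's mouth with 8 mm play all round; seated, its underside is 6 mm below the rim top. Origin: centre of the foot's underside, z up.
- oblong_lid: Oblong cast-iron lid: flange 100 mm (x) x 64 mm (y), 7 mm thick, on a foot 64 x 28 mm, 6 mm high. Starts right way up on the bench; about 0.28 kg. Upright bar grip in the middle, 30 mm long (x), 12 mm thick (y), 13 to 39 mm above the underside: grip it from above. The foot fits its pot's mouth with 8 mm play all round; seated, its underside is 6 mm below the rim top. Origin: centre of the foot's underside, z up.
Not all that is in view belongs to the job. What is shaped like the oblong_lid but blue is not meant.

How it is judged:
By the outcome, as a careful person would: the job done as asked, in the order asked, and still so for the second after the job is handed in, with the robot touching nothing.
It also fails if it takes over 99 s, if anything falls off the work surface, if the arm or the gripper's body presses on something with over 40 N, if the wrist force passes 120 N, or if a joint passes its speed limit or range.

## Working session

There is one attempt and no reset: what is moved stays moved. The work goes in short steps, Python scripts to look and compute and a tool call to move; the robot and the scene stay as the last step left them, time stands still between calls to the robot, and variables do not carry over. Pictures are saved under pics/ and viewed, at most 14 in all, crops included, and the job is handed in when it is done.

Besides the shell and the picture viewer there is one more tool, called after ">>>" as name(argument=value, ...) on one line, values as JSON. arm_command: Moves the arm, as the interface text tells. Its arguments: {"type":"object","properties":{"targets":{"type":"array"}},"required":["targets"]}

```bash
mkdir -p pics; ls
cat > h.py <<'E'
import numpy as np, cv2
from bench import robot
def snap(n):
    s=robot.snapshot(n); np.savez('%s.npz'%n,**{k:np.array(v) for k,v in s.items()}); return s
def cloud(s,T):
    h,w=s['range_z'].shape
    u,v=np.meshgrid(np.arange(w),np.arange(h))
    K=np.array([[s['fx'],0,s['cx']],[0,s['fy'],s['cy']],[0,0,1]],float)
    p=cv2.undistortPoints(np.stack([u,v],-1).reshape(-1,1,2).astype(float),K,np.array(s['dist_coeffs'],float)).reshape(h,w,2)
    z=s['range_z']; P=np.dstack([p[...,0]*z,p[...,1]*z,z])
    return P@T[:3,:3].T+T[:3,3]
E
python3 - <<'E'
from h import *
for n in ['top','scene']:
    s=snap(n); cv2.imwrite(f'pics/{n}0.png',cv2.resize(s['color'][...,::-1],(768,576)))
    print(n,np.round(s['T'],3).tolist(),s['fx'])
o=robot.get_obs();print({k:np.round(v,3).tolist() for k,v in o.items()})
E
```

```text
pics
top [[0.051, -0.975, 0.217, 0.248], [-0.999, -0.049, 0.013, -0.009], [-0.002, -0.218, -0.976, 1.087], [0.0, 0.0, 0.0, 1.0]] 374.73245590133655
scene [[-0.14, 0.747, -0.65, 1.501], [0.99, 0.11, -0.087, 0.126], [0.006, -0.656, -0.755, 1.196], [0.0, 0.0, 0.0, 1.0]] 496.7269454265587
{'time': 0.1, 'joint_positions': [1.01, 0.088, 1.372, -0.0, 1.684, -0.103], 'qvel': [-0.002, -0.0, -0.003, 0.0, 0.0, 0.0], 'joint_torque': [0.002, -34.125, -30.33, 0.072, 0.03, -0.0], 'tool_pos': [0.243, 0.493, 0.204], 'ee_rot': [-3.14, -0.0, 2.684], 'wrist_force': [-0.187, 0.318, 1.484], 'wrist_torque': [-0.01, 0.091, -0.016], 'finger_force': 0.0, 'width': 0.094}
```

View pics/top0.png

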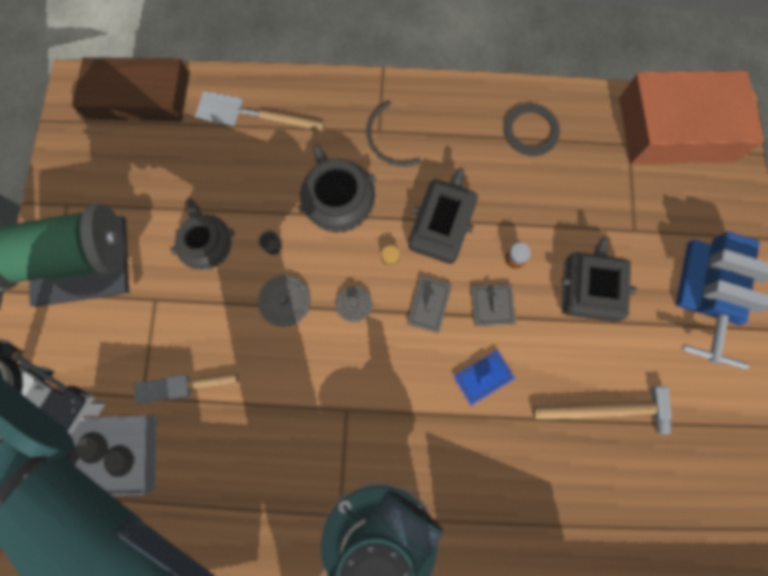

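View pics/scene0.png

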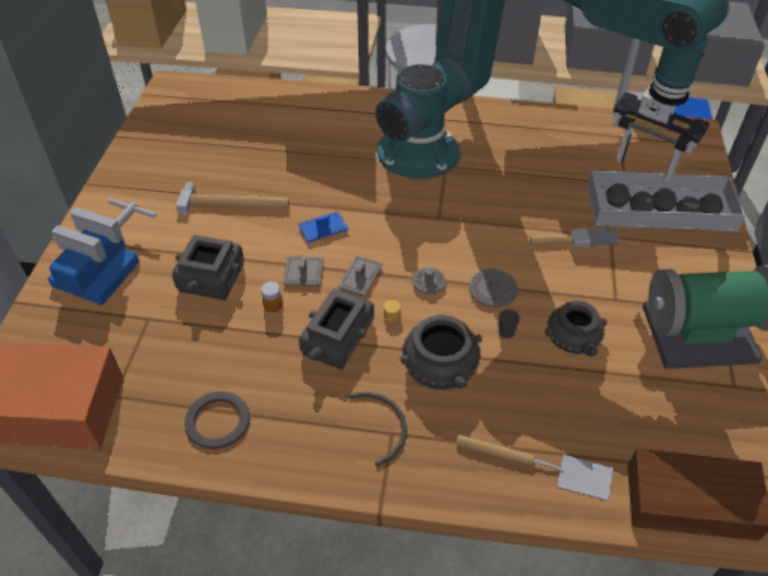

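The top view (768x576) shows these:
- **Pots:** small round (200,238), large round (337,190), oblong (443,217), square (603,283).
- **Lids:** large round (284,300), small round (352,300), oblong (430,302), square (492,302).
- **Look-alikes:** a blue oblong lid (484,377), which I reject. The ring (530,128), the dark weight (270,242), and the yellow and grey caps at (390,255) and (518,253) are not lids.

Next I measure from the depth images.

```bash
cat > m.py <<'E'
from h import *
def ld(n): return dict(np.load(f'{n}.npz'))
O={'LP':(337,190,.09,.085),'SP':(200,238,.072,.065),'QP':(603,283,.08,.075),'OP':(443,217,.074,.085),
'LL':(284,300,.013,.06),'SL':(352,300,.013,.045),'OL':(430,302,.013,.062),'QL':(492,302,.013,.06)}
def rect(p):
    r=cv2.minAreaRect((p*1000).astype(np.float32)); return [round(float(x),1) for x in (*r[0],*r[1],r[2])]
if __name__=='__main__':
    t=ld('top');Pt=cloud(t,t['T']);s=ld('scene');Ps=cloud(s,s['T'])
    b=Pt[330:345,150:280].reshape(-1,3);print('bench z',np.median(b[:,2]),b[:,2].std())
    for n,(u,v,h,R) in O.items():
        c=Pt[int(v/1.5),int(u/1.5)]
        for nm,P in (('top',Pt),('scn',Ps)):
            q=P.reshape(-1,3);q=q[np.hypot(*(q[:,:2]-c[:2]).T)<R]
            f=q[abs(q[:,2]-h)<.005]
            k=q[(q[:,2]>.026)&(q[:,2]<.05)] if h<.02 else q[:0]
            print(n,nm,np.round(c,3),len(f),'zmed',round(float(np.median(f[:,2])),4),rect(f[:,:2]),'knob',rect(k[:,:2]) if len(k)>4 else '')
    im=t['color'][90:225,105:435,::-1]
    cv2.imwrite('pics/crop.png',cv2.resize(im,(792,324),interpolation=cv2.INTER_CUBIC))
E
python3 m.py
```

```text
bench z 0.001571465561523211 0.09039618427018253
LP top [0.649 0.116 0.076] 526 zmed 0.0898 [650.1, 117.4, 111.9, 108.6, 3.5] knob 
LP scn [0.649 0.116 0.076] 483 zmed 0.0907 [652.0, 118.2, 112.9, 109.5, 6.5] knob 
SP top [0.545 0.374 0.06 ] 340 zmed 0.0718 [544.4, 375.8, 76.9, 77.1, 13.7] knob 
SP scn [0.545 0.374 0.06 ] 300 zmed 0.0725 [544.9, 376.3, 79.1, 83.6, 67.3] knob 
QP top [ 0.495 -0.398  0.064] 574 zmed 0.0797 [491.9, -393.9, 89.6, 90.6, 85.4] knob 
QP scn [ 0.495 -0.398  0.064] 357 zmed 0.0806 [495.0, -394.3, 91.0, 96.3, 85.1] knob 
OP top [ 0.61  -0.091  0.062] 515 zmed 0.0739 [610.6, -92.9, 72.1, 110.4, 72.9] knob 
OP scn [ 0.61  -0.091  0.062] 460 zmed 0.0747 [610.7, -93.5, 75.3, 112.7, 73.0] knob 
LL top [0.435 0.204 0.038] 900 zmed 0.0131 [439.2, 210.1, 103.6, 100.7, 49.1] knob [439.7, 210.3, 17.2, 19.3, 85.4]
LL scn [0.435 0.204 0.038] 506 zmed 0.0141 [441.7, 208.7, 101.1, 100.9, 51.5] knob [443.6, 208.9, 16.9, 17.5, 55.1]
SL top [0.442 0.076 0.037] 413 zmed 0.0132 [439.4, 72.8, 69.0, 67.6, 2.6] knob [439.1, 72.5, 17.2, 17.3, 1.9]
SL scn [0.442 0.076 0.037] 232 zmed 0.0144 [442.0, 72.6, 70.6, 71.3, 48.2] knob [442.7, 73.7, 18.8, 16.3, 5.1]
OL top [ 0.446 -0.073  0.038] 681 zmed 0.0128 [446.9, -74.2, 63.8, 100.4, 76.7] knob [446.5, -74.3, 11.7, 29.1, 76.6]
OL scn [ 0.446 -0.073  0.038] 375 zmed 0.0138 [446.3, -77.9, 76.5, 105.3, 78.3] knob [448.3, -73.8, 12.8, 34.1, 75.2]
QL top [ 0.453 -0.193  0.033] 682 zmed 0.0129 [451.7, -198.7, 80.4, 80.8, 6.1] knob [451.5, -198.7, 29.8, 11.7, 7.3]
QL scn [ 0.453 -0.193  0.033] 366 zmed 0.014 [456.1, -190.6, 95.7, 95.7, 7.8] knob [453.8, -197.4, 30.8, 10.5, 11.4]
```

View pics/crop.png

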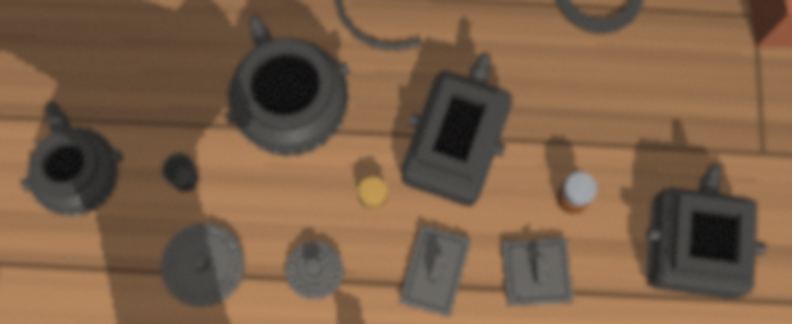

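The crop confirms the choice: all four lids are dark grey with sizes that match the description, and the blue lid isn't among them. Now I work out the shifts.

```bash
cat > g.py <<'E'
import sys; from bench import robot; import numpy as np
from scipy.spatial.transform import Rotation as R
o=robot.get_obs(); p=np.array(o['tool_pos'])*1000; M=R.from_euler('xyz',o['ee_rot']).as_matrix()
print('t',round(o['time'],2),'pos',np.round(p,1),'rpy',np.round(np.degrees(o['ee_rot']),1),'w',round(o['width'],4),'F',np.round(o['wrist_force'],1),'ff',np.round(o['finger_force'],1))
for a in sys.argv[1:]:
    w=np.array([float(x) for x in a.split(',')]); T=R.from_euler('xyz',[np.pi,0,np.radians(w[3])]).as_matrix()
    print(a,'-> turn',np.round(np.degrees(R.from_matrix(M.T@T).as_rotvec()),1),'shift',np.round(M.T@(w[:3]-p),1))
E
python3 g.py 441,210,110,153.8 441,210,50,153.8 441,210,16,153.8
```

```text
t 0.1 pos [242.8 492.9 204.4] rpy [-179.9   -0.   153.8] w 0.0942 F [-0.2  0.3  1.5] ff 0.0
441,210,110,153.8 -> turn [-0.1 -0.  -0. ] shift [-302.8 -166.    94.7]
441,210,50,153.8 -> turn [-0.1 -0.  -0. ] shift [-302.8 -165.9  154.7]
441,210,16,153.8 -> turn [-0.1 -0.  -0. ] shift [-302.9 -165.9  188.7]
```

>>> arm_command(targets=[0,0,0,-303,-166,95,0,0,0,0,-303,-166,95,0,0,0,0,-303,-166,95,0,0,0,0,-303,-166,95,0,0,0,0,-303,-166,95,0,0,0,0,-303,-166,95,0,0,0,0,-303,-166,95,0,0,0,0,-303,-166,95,0,0,0,0,-303,-166,95,0,0,0,0,-303,-166,95,0,0,0,0,-303,-166,95,0,0,0,0,-303,-166,95,0])

```text
time: 1.3
tool_pos: [0.4411, 0.212, 0.1111]
ee_rot: [3.141, 0.001, 2.686]
wrist_force: [0.0, -0.9, -0.1]
width: 0.0468
finger_force: 0.0
```

```bash
python3 g.py 441,210,16,153.8
python3 - <<'E'
from h import *
s=snap('wrist'); print(np.round(s['T_tool_cam'],3).tolist()); cv2.imwrite('pics/w1.png',s['color'][...,::-1])
E
```

```text
t 1.3 pos [441.1 212.  111.1] rpy [179.9   0.  153.9] w 0.0468 F [ 0.  -0.9 -0.1] ff 0.0
441,210,16,153.8 -> turn [0.1 0.  0.1] shift [-0.7 -1.9 95.1]
[[0.0, -0.968, -0.251, 0.074], [1.0, 0.0, 0.0, 0.0], [-0.0, -0.251, 0.968, -0.18], [0.0, 0.0, 0.0, 1.0]]
```

View pics/w1.png

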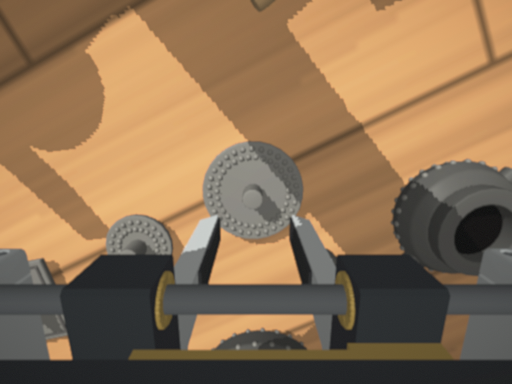

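The wrist view shows the large lid's knob at (253,197), centred between the fingertips (about 212 and 296). I'll do one numeric check with the wrist depth.

```bash
cat > wm.py <<'E'
import sys; from h import *; from m import rect; from scipy.spatial.transform import Rotation as R
# args: x y zmin zmax radius (mm): rectangle around the points in that box
o=robot.get_obs(); s=snap('wrist'); T=np.eye(4); T[:3,:3]=R.from_euler('xyz',o['ee_rot']).as_matrix(); T[:3,3]=o['tool_pos']
P=cloud(s,T@s['T_tool_cam']).reshape(-1,3)[s['range_z'].ravel()>.05]
for a in sys.argv[1:]:
    x,y,a0,a1,r=[float(v)/1000 for v in a.split(',')]
    q=P[(np.hypot(P[:,0]-x,P[:,1]-y)<r)&(P[:,2]>a0)&(P[:,2]<a1)]
    print(a,len(q),'z',np.round(np.median(q[:,2])*1000,1) if len(q) else '',rect(q[:,:2]) if len(q)>4 else '')
E
python3 wm.py 441,210,30,45,20 441,210,8,17,60; python3 g.py
```

```text
441,210,30,45,20 364 z 39.2 [439.0, 210.5, 18.9, 19.0, 63.0]
441,210,8,17,60 7170 z 13.7 [439.6, 210.8, 102.2, 103.3, 60.9]
t 1.4 pos [441.2 211.6 110.9] rpy [180.    0.  153.9] w 0.0471 F [ 1.2 -1.  -0.2] ff 0.0
```

>>> arm_command(targets=[0,0,0,1,-2,40,0,0,0,0,1,-2,70,0,0,0,0,1,-2,85,0,0,0,0,1,-2,90,0,0,0,0,1,-2,94,0,0,0,0,1,-2,94,0,0,0,0,1,-2,94,0,0,0,0,1,-2,94,1,0,0,0,1,-2,94,1,0,0,0,1,-2,94,1,0,0,0,1,-2,94,1,0,0,0,1,-2,94,1])

```text
time: 2.6
tool_pos: [0.4401, 0.2095, 0.0168]
ee_rot: [3.141, 0.0, 2.684]
wrist_force: [0.5, 0.0, 0.7]
width: 0.0195
finger_force: 30.0
```

```bash
python3 g.py 651,118,170,153.8
```

```text
t 2.6 pos [440.1 209.5  16.8] rpy [179.9   0.  153.8] w 0.0195 F [0.5 0.  0.7] ff 30.0
651,118,170,153.8 -> turn [ 0.1  0.  -0. ] shift [-229.7   11.4 -153.1]
```

>>> arm_command(targets=[0,0,0,0,0,-20,1,0,0,0,0,0,-60,1,0,0,0,0,0,-100,1,0,0,0,0,0,-140,1,0,0,0,-20,1,-153,1,0,0,0,-60,3,-153,1,0,0,0,-100,5,-153,1,0,0,0,-140,7,-153,1,0,0,0,-180,9,-153,1,0,0,0,-210,10,-153,1,0,0,0,-230,11,-153,1,0,0,0,-230,11,-153,1,0,0,0,-230,11,-153,1,0,0,0,-230,11,-153,1])

```text
time: 4.0
tool_pos: [0.6497, 0.1179, 0.1684]
ee_rot: [-3.141, -0.002, 2.684]
wrist_force: [-0.2, -0.9, -4.7]
width: 0.0194
finger_force: 30.0
```

```bash
python3 wm.py 651,118,84,96,75; python3 g.py 651,118,101,153.8
python3 - <<'E'
import numpy as np,cv2
cv2.imwrite('pics/w2.png',np.load('wrist.npz')['color'][...,::-1])
E
```

```text
651,118,84,96,75 989 z 90.5 [612.8, 135.4, 97.7, 29.4, 64.0]
t 4.05 pos [649.8 118.  169. ] rpy [-1.800e+02 -1.000e-01  1.538e+02] w 0.0194 F [-0.6  0.2 -4.9] ff 30.0
651,118,101,153.8 -> turn [-0.  -0.1  0. ] shift [-1.2  0.5 68. ]
```

View pics/w2.png

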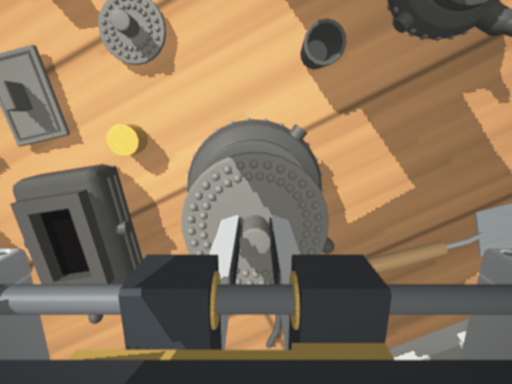

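The lid hangs level in the grip over the large pot (lid centre about (256,220), pot about (255,165) behind it). I lower it slowly.

>>> arm_command(targets=[0,0,0,-1,0,25,1,0,0,0,-1,0,45,1,0,0,0,-1,0,52,1,0,0,0,-1,0,56,1,0,0,0,-1,0,58,1,0,0,0,-1,0,60,1,0,0,0,-1,0,62,1,0,0,0,-1,0,64,1,0,0,0,-1,0,65,1,0,0,0,-1,0,66,1,0,0,0,-1,0,67,1,0,0,0,-1,0,67,1])

```text
time: 5.25
tool_pos: [0.6517, 0.117, 0.1023]
ee_rot: [-3.141, -0.0, 2.684]
wrist_force: [-0.1, 0.3, -4.4]
width: 0.0192
finger_force: 30.0
```

```bash
python3 g.py 650,118,100,153.8
```

```text
t 5.25 pos [651.7 117.  102.3] rpy [-180.    -0.   153.8] w 0.0192 F [-0.1  0.3 -4.4] ff 30.0
650,118,100,153.8 -> turn [-0. -0. -0.] shift [2.  0.2 2.3]
```

>>> arm_command(targets=[0,0,0,0,0,1,1,0,0,0,0,0,1,1,0,0,0,0,0,1.5,1,0,0,0,0,0,1.5,1])

```text
time: 5.65
tool_pos: [0.6518, 0.117, 0.1009]
ee_rot: [3.142, -0.0, 2.684]
wrist_force: [-0.3, 0.0, -4.7]
width: 0.0195
finger_force: 30.0
```

```bash
python3 g.py; sleep 0; python3 g.py
```

```text
t 5.65 pos [651.8 117.  100.9] rpy [180.   -0.  153.8] w 0.0195 F [-0.3  0.  -4.7] ff 30.0
t 5.65 pos [651.8 117.  100.9] rpy [180.   -0.  153.8] w 0.0195 F [-0.3  0.  -4.7] ff 30.0
```

>>> arm_command(targets=[0,0,0,0,0,0.5,1,0,0,0,0,0,0.5,1,0,0,0,0,0,1,1,0,0,0,0,0,1,1])

```text
time: 6.05
tool_pos: [0.6519, 0.117, 0.1008]
ee_rot: [3.141, 0.001, 2.684]
wrist_force: [-2.7, -0.8, -0.3]
width: 0.019
finger_force: 30.0
```

Contact: the weight has come off the wrist. I release and go on to the small lid.

>>> arm_command(targets=[0,0,0,0,0,0,0,0,0,0,0,0,0,0,0,0,0,0,0,0,0,0,0,0,0,0,-15,0,0,0,0,0,0,-40,0,0,0,0,0,0,-65,0,0,0,0,30,-23,-65,0,0,0,0,60,-47,-65,0,0,0,0,95,-74,-60,0,0,0,0,130,-101,-50,0,0,0,0,155,-121,-30,0,0,0,0,171,-133,-9,0,0,0,0,171,-133,-9,0,0,0,0,171,-133,-9,0,0,0,0,171,-133,-9,0])

```text
time: 7.55
tool_pos: [0.4422, 0.0734, 0.1113]
ee_rot: [3.139, 0.004, 2.684]
wrist_force: [-0.3, 0.1, 0.3]
width: 0.0468
finger_force: 0.0
```

```bash
python3 wm.py 440,73,30,45,20 440,73,8,17,45 651,117,88,105,60; python3 g.py 440,73,16.5,153.8
python3 - <<'E'
from h import *
s=snap('scene'); cv2.imwrite('pics/s2.png',cv2.resize(s['color'][120:310,150:450,::-1],(800,507)))
E
```

```text
440,73,30,45,20 366 z 39.4 [439.3, 73.4, 19.2, 18.8, 79.1]
440,73,8,17,45 3242 z 13.8 [439.5, 73.6, 70.1, 70.9, 63.4]
651,117,88,105,60 0 z  
t 7.6 pos [442.2  73.5 111.1] rpy [179.9   0.2 153.8] w 0.0471 F [-0.3 -0.1  0.2] ff 0.0
440,73,16.5,153.8 -> turn [ 0.1  0.2 -0. ] shift [ 2.1 -1.6 94.6]
```

View pics/s2.png

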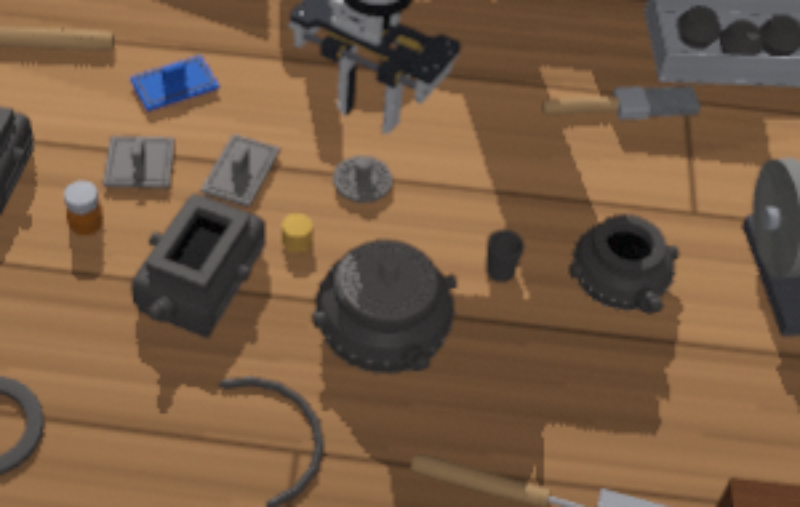

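The large lid sits flat on its pot (crop (388,290)), and the gripper is over the small lid at (363,180).

>>> arm_command(targets=[0,0,0,2,-1.5,40,0,0,0,0,2,-1.5,70,0,0,0,0,2,-1.5,85,0,0,0,0,2,-1.5,90,0,0,0,0,2,-1.5,94,0,0,0,0,2,-1.5,94,0,0,0,0,2,-1.5,94,0,0,0,0,2,-1.5,94,1,0,0,0,2,-1.5,94,1,0,0,0,2,-1.5,94,1,0,0,0,2,-1.5,94,1,0,0,0,2,-1.5,94,1])

```text
time: 8.85
tool_pos: [0.4374, 0.0729, 0.0153]
ee_rot: [3.141, 0.0, 2.684]
wrist_force: [0.8, 0.6, 0.9]
width: 0.0195
finger_force: 30.0
```

```bash
python3 g.py 544.7,376,170,153.8
```

```text
t 8.85 pos [437.4  72.9  15.3] rpy [180.    0.  153.8] w 0.0195 F [0.8 0.6 0.9] ff 30.0
544.7,376,170,153.8 -> turn [ 0.  0. -0.] shift [  37.7  319.4 -154.5]
```

>>> arm_command(targets=[0,0,0,0,0,-20,1,0,0,0,0,0,-60,1,0,0,0,0,0,-100,1,0,0,0,2,20,-140,1,0,0,0,7,60,-154,1,0,0,0,12,100,-154,1,0,0,0,17,140,-154,1,0,0,0,22,180,-154,1,0,0,0,27,220,-154,1,0,0,0,32,260,-154,1,0,0,0,36,300,-154,1,0,0,0,38,319,-154,1,0,0,0,38,319,-154,1,0,0,0,38,319,-154,1,0,0,0,38,319,-154,1])

```text
time: 10.35
tool_pos: [0.5438, 0.3745, 0.1688]
ee_rot: [-3.14, -0.0, 2.683]
wrist_force: [-0.5, -0.2, -2.3]
width: 0.0193
finger_force: 30.0
```

```bash
python3 wm.py 544.7,376,66,78,60; python3 g.py 543.5,376,81.3,153.8
python3 - <<'E'
import numpy as np,cv2
cv2.imwrite('pics/w3.png',np.load('wrist.npz')['color'][...,::-1])
E
```

```text
544.7,376,66,78,60 1398 z 72.4 [529.1, 386.8, 79.2, 43.9, 59.2]
t 10.4 pos [543.9 374.4 169.1] rpy [-180.     0.   153.7] w 0.0192 F [-0.8  0.6 -1.5] ff 30.0
543.5,376,81.3,153.8 -> turn [-0.   0.  -0.1] shift [ 1.1  1.3 87.8]
```

View pics/w3.png

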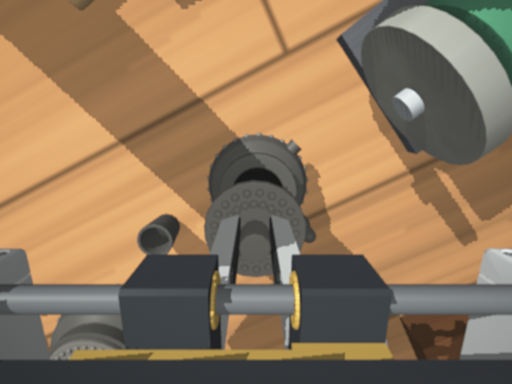

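The small pot's mouth (256,178) is just ahead of the hanging lid (256,225), and the grinder wheel is at upper right. I check the body's clearance to the grinder before lowering.

Run:
```python
from h import *; from m import ld
for n in('scene','top'):
    s=ld(n); P=cloud(s,s['T']).reshape(-1,3)[s['range_z'].ravel()>.1]
    a=np.radians(153.8); d=P[:,:2]-[.5445,.377]; tx=d@[np.cos(a),np.sin(a)]; ty=d@[np.sin(a),-np.cos(a)]
    k=(P[:,2]>.12)&(P[:,2]<.3)&(abs(ty)<.2)&(abs(tx)<.2)
    print(n,k.sum()); 
    if k.sum(): print(np.round(np.c_[tx,ty,P[:,2]][k][np.argsort(np.maximum(abs(tx)-.0375,abs(ty)-.0885)[k])[:200:25]],3).tolist())
```

```text
scene 1108
[[0.076, 0.123, 0.126], [0.081, 0.128, 0.164], [0.083, 0.133, 0.174], [0.081, 0.137, 0.174], [0.086, 0.139, 0.171], [0.066, 0.141, 0.139], [0.075, 0.143, 0.171], [0.06, 0.144, 0.126]]
top 1664
[[0.079, 0.118, 0.121], [0.08, 0.133, 0.173], [0.076, 0.135, 0.126], [0.073, 0.137, 0.165], [0.087, 0.123, 0.165], [0.089, 0.125, 0.121], [0.086, 0.142, 0.175], [0.062, 0.143, 0.168]]
```

Clearance is at least 30 mm. I lower the lid.

>>> arm_command(targets=[0,0,0,0.5,2.5,25,1,0,0,0,0.5,2.5,50,1,0,0,0,0.5,2.5,68,1,0,0,0,0.5,2.5,75,1,0,0,0,0.5,2.5,78,1,0,0,0,0.5,2.5,80,1,0,0,0,0.5,2.5,82,1,0,0,0,0.5,2.5,84,1,0,0,0,0.5,2.5,85,1,0,0,0,0.5,2.5,86,1,0,0,0,0.5,2.5,86,1])

```text
time: 11.5
tool_pos: [0.5447, 0.3783, 0.0829]
ee_rot: [3.142, -0.0, 2.684]
wrist_force: [-0.5, 0.3, -2.2]
width: 0.0194
finger_force: 30.0
```

>>> arm_command(targets=[0,0,0,0,0,1,1,0,0,0,0,0,1.5,1,0,0,0,0,0,2,1,0,0,0,0,0,2,1])

```text
time: 11.9
tool_pos: [0.5448, 0.3782, 0.0814]
ee_rot: [3.141, 0.0, 2.684]
wrist_force: [-1.0, -0.3, 0.2]
width: 0.0194
finger_force: 30.0
```

>>> arm_command(targets=[0,0,0,0,0,0,0,0,0,0,0,0,0,0,0,0,0,0,0,0,0,0,0,0,0,0,-15,0,0,0,0,0,0,-45,0,0,0,0,0,0,-75,0,0,0,-2,-11,-45,-80,0,0,0,-4,-22,-90,-80,0,0,0,-6,-33,-135,-80,0,0,0,-8,-45,-180,-80,0,0,0,-10,-56,-225,-80,0,0,0,-12,-67,-270,-80,0,0,0,-13,-78,-315,-80,0,0,0,-13,-90,-360,-80,0,0,0,-13,-101,-405,-70,0,0,0,-13,-112,-449,-45,0,0,0,-13,-112,-449,-34,0,0,0,-13,-112,-449,-34,0,0,0,-13,-112,-449,-34,0,0,0,-13,-112,-449,-34,0])

```text
time: 13.9
tool_pos: [0.4479, -0.073, 0.1164]
ee_rot: [3.141, 0.002, 2.913]
wrist_force: [0.7, 0.0, 0.4]
width: 0.047
finger_force: 0.0
```

```bash
python3 wm.py 447,-74,30,45,25 447,-74,8,17,65; python3 g.py 447,-74,16.5,166.7
python3 - <<'E'
from h import *
s=snap('scene'); im=s['color'][...,::-1]
cv2.imwrite('pics/s3.png',np.hstack([cv2.resize(im[190:270,250:420],(510,360)),cv2.resize(np.load('wrist.npz')['color'][...,::-1],(280,360))]))
E
```

```text
447,-74,30,45,25 377 z 39.3 [446.2, -74.0, 10.6, 29.7, 76.7]
447,-74,8,17,65 5199 z 13.6 [446.0, -73.9, 64.1, 98.3, 76.9]
t 13.95 pos [447.9 -73.  116.3] rpy [1.800e+02 1.000e-01 1.669e+02] w 0.0468 F [-0.3 -0.1  0.2] ff 0.0
447,-74,16.5,166.7 -> turn [0.  0.1 0.2] shift [ 0.9 -1.2 99.8]
```

View pics/s3.png

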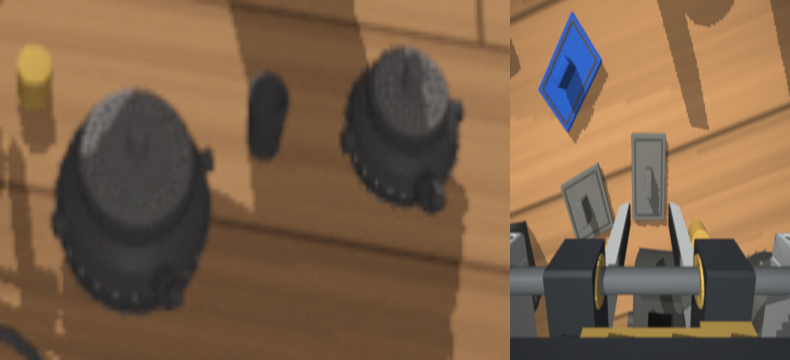

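Both round lids sit flat on their pots (crop (135,160) and (410,95)). The grey oblong lid's bar is aligned between the fingers at (648,190), with the blue one away at upper left.

>>> arm_command(targets=[0,0,0,1,-1,40,0,0,0,0,1,-1,75,0,0,0,0,1,-1,90,0,0,0,0,1,-1,95,0,0,0,0,1,-1,99,0,0,0,0,1,-1,99,0,0,0,0,1,-1,99,0,0,0,0,1,-1,99,1,0,0,0,1,-1,99,1,0,0,0,1,-1,99,1,0,0,0,1,-1,99,1,0,0,0,1,-1,99,1])

```text
time: 15.2
tool_pos: [0.4456, -0.0747, 0.016]
ee_rot: [3.141, 0.0, 2.911]
wrist_force: [-0.1, -1.2, 1.6]
width: 0.0117
finger_force: 30.0
```

```bash
python3 g.py 610,-93.5,165,162.9
```

```text
t 15.2 pos [445.6 -74.7  16. ] rpy [180.    0.  166.8] w 0.0117 F [-0.1 -1.2  1.6] ff 30.0
610,-93.5,165,162.9 -> turn [0.  0.  3.9] shift [-164.3   19.4 -148.9]
```

>>> arm_command(targets=[0,0,0,0,0,-20,1,0,0,0,0,0,-60,1,0,0,0,0,0,-100,1,0,0,0,0,0,-135,1,0,0,1,-25,3,-149,1,0,0,2,-60,7,-149,1,0,0,3,-100,12,-149,1,0,0,4,-140,16,-149,1,0,0,4,-164,19,-149,1,0,0,4,-164,19,-149,1,0,0,4,-164,19,-149,1,0,0,4,-164,19,-149,1])

```text
time: 16.4
tool_pos: [0.6084, -0.0937, 0.164]
ee_rot: [-3.141, -0.002, 2.841]
wrist_force: [1.2, 0.5, -4.0]
width: 0.0121
finger_force: 30.0
```

```bash
python3 wm.py 610,-93.5,68,80,75; python3 g.py 610,-93.5,84,162.9
python3 - <<'E'
import numpy as np,cv2
cv2.imwrite('pics/w4.png',np.load('wrist.npz')['color'][...,::-1])
E
```

```text
610,-93.5,68,80,75 1179 z 74.5 [565.0, -78.8, 72.0, 14.1, 72.9]
t 16.45 pos [608.5 -93.6 164.6] rpy [-1.800e+02 -1.000e-01  1.628e+02] w 0.0117 F [ 0.1 -0.1 -3.6] ff 30.0
610,-93.5,84,162.9 -> turn [-0.  -0.1 -0.1] shift [-1.5  0.6 80.6]
```

View pics/w4.png

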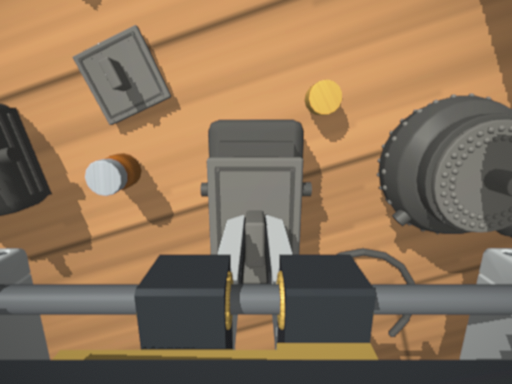

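The oblong lid hangs in line with the oblong pot (both straight at about (255,200)).

>>> arm_command(targets=[0,0,0,-1,0.5,25,1,0,0,0,-1,0.5,48,1,0,0,0,-1,0.5,64,1,0,0,0,-1,0.5,69,1,0,0,0,-1,0.5,72,1,0,0,0,-1,0.5,74,1,0,0,0,-1,0.5,76,1,0,0,0,-1,0.5,77,1,0,0,0,-1,0.5,78,1,0,0,0,-1,0.5,79,1,0,0,0,-1,0.5,79,1,0,0,0,-1,0.5,79,1])

```text
time: 17.65
tool_pos: [0.6107, -0.0937, 0.086]
ee_rot: [3.141, -0.0, 2.841]
wrist_force: [0.3, 0.7, -4.1]
width: 0.0115
finger_force: 30.0
```

>>> arm_command(targets=[0,0,0,0,0,1,1,0,0,0,0,0,1.5,1,0,0,0,0,0,2,1,0,0,0,0,0,2.3,1,0,0,0,0,0,2.3,1])

```text
time: 18.15
tool_pos: [0.6107, -0.0936, 0.0841]
ee_rot: [3.142, 0.0, 2.841]
wrist_force: [-0.5, -0.1, -2.0]
width: 0.0118
finger_force: 30.0
```

>>> arm_command(targets=[0,0,0,0,0,0.4,1,0,0,0,0,0,0.6,1,0,0,0,0,0,0.6,1])

```text
time: 18.45
tool_pos: [0.6107, -0.0936, 0.0841]
ee_rot: [3.141, 0.001, 2.841]
wrist_force: [-3.5, 1.2, 3.4]
width: 0.0121
finger_force: 30.0
```

```bash
python3 g.py 452.5,-198.5,115,186.5
```

```text
t 18.45 pos [610.7 -93.6  84.1] rpy [180.    0.  162.8] w 0.0121 F [-3.5  1.2  3.4] ff 30.0
452.5,-198.5,115,186.5 -> turn [  0.    0.  -23.7] shift [ 120. -147.  -31.]
```

Seated. I release and go to the square lid.

>>> arm_command(targets=[0,0,0,0,0,0,0,0,0,0,0,0,0,0,0,0,0,0,0,0,0,0,0,0,0,0,-15,0,0,0,0,0,0,-45,0,0,0,0,0,0,-65,0,0,0,-5,25,-30,-70,0,0,0,-10,50,-60,-70,0,0,0,-15,75,-92,-70,0,0,0,-20,100,-122,-60,0,0,0,-24,120,-147,-45,0,0,0,-24,120,-147,-31,0,0,0,-24,120,-147,-31,0,0,0,-24,120,-147,-31,0,0,0,-24,120,-147,-31,0])

```text
time: 19.95
tool_pos: [0.454, -0.1982, 0.1151]
ee_rot: [-3.141, 0.002, -3.022]
wrist_force: [1.2, -0.5, 0.6]
width: 0.047
finger_force: 0.0
```

```bash
python3 wm.py 452.5,-198.5,30,45,25 452.5,-198.5,8,17,65; python3 g.py 452,-198.5,16.5,186.5;  python3 - <<'E'
from h import *
s=snap('scene'); im=s['color'][...,::-1]
cv2.imwrite('pics/s4.png',np.hstack([cv2.resize(im[170:270,170:330],(480,360)),cv2.resize(np.load('wrist.npz')['color'][...,::-1],(300,360))]))
E
```

```text
452.5,-198.5,30,45,25 409 z 39.2 [451.0, -198.2, 29.9, 11.6, 6.9]
452.5,-198.5,8,17,65 5257 z 13.6 [451.1, -198.3, 79.5, 80.2, 6.5]
t 20.0 pos [ 453.9 -198.2  115. ] rpy [-1.800e+02  1.000e-01 -1.732e+02] w 0.0473 F [ 0.1 -0.   0.1] ff 0.0
452,-198.5,16.5,186.5 -> turn [-0.   0.1  0.3] shift [ 2.1  0.1 98.5]
```

View pics/s4.png

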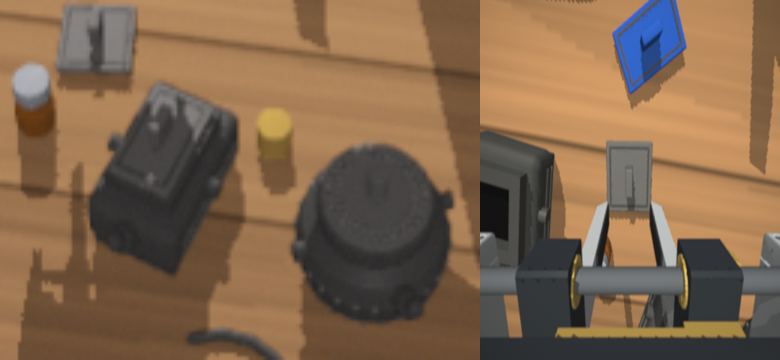

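The oblong lid sits flat and in line (165,135), and the square lid's bar is centred between the fingers (629,185).

>>> arm_command(targets=[0,0,0,1.5,0,40,0,0,0,0,1.5,0,75,0,0,0,0,1.5,0,90,0,0,0,0,1.5,0,95,0,0,0,0,1.5,0,98,0,0,0,0,1.5,0,98,0,0,0,0,1.5,0,98,0,0,0,0,1.5,0,98,1,0,0,0,1.5,0,98,1,0,0,0,1.5,0,98,1,0,0,0,1.5,0,98,1,0,0,0,1.5,0,98,1])

```text
time: 21.25
tool_pos: [0.4511, -0.1988, 0.0162]
ee_rot: [-3.141, 0.0, -3.023]
wrist_force: [0.2, -0.3, -0.6]
width: 0.0117
finger_force: 30.0
```

```bash
python3 g.py 492.5,-394,170,175.2
```

```text
t 21.25 pos [ 451.1 -198.8   16.2] rpy [-180.     0.  -173.2] w 0.0117 F [ 0.2 -0.3 -0.6] ff 30.0
492.5,-394,170,175.2 -> turn [-0.   0.  11.6] shift [ -18.2 -198.7 -153.8]
```

>>> arm_command(targets=[0,0,0,0,0,-20,1,0,0,0,0,0,-60,1,0,0,0,0,0,-100,1,0,0,0,0,0,-140,1,0,0,2,-2,-25,-154,1,0,0,5,-5,-60,-154,1,0,0,7,-9,-100,-154,1,0,0,9,-13,-140,-154,1,0,0,11.5,-16,-175,-154,1,0,0,11.5,-18,-199,-154,1,0,0,11.5,-18,-199,-154,1,0,0,11.5,-18,-199,-154,1,0,0,11.5,-18,-199,-154,1])

```text
time: 22.55
tool_pos: [0.4921, -0.393, 0.1692]
ee_rot: [3.14, -0.001, 3.06]
wrist_force: [-0.2, -0.2, -3.9]
width: 0.0119
finger_force: 30.0
```

```bash
python3 wm.py 492.5,-394,75,85,65; python3 g.py 492.5,-394,90.2,175.2
python3 - <<'E'
import numpy as np,cv2
cv2.imwrite('pics/w5.png',np.load('wrist.npz')['color'][...,::-1])
E
```

```text
492.5,-394,75,85,65 1554 z 80.5 [457.7, -390.6, 87.9, 20.4, 85.2]
t 22.6 pos [ 492.2 -393.   169.7] rpy [179.9  -0.  175.3] w 0.0118 F [-0.7  0.2 -2.9] ff 30.0
492.5,-394,90.2,175.2 -> turn [ 0.1 -0.   0.1] shift [-0.4 -1.1 79.5]
```

View pics/w5.png

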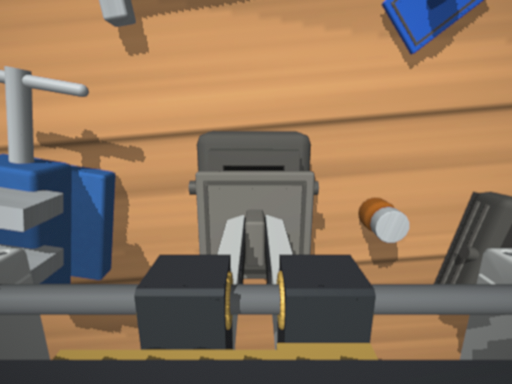

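The square lid is in line with the square pot (255,200); the vise is to the left. I check the body's clearance to it.

Run:
```python
from h import *; from m import ld
for n in('scene','top'):
    s=ld(n); P=cloud(s,s['T']).reshape(-1,3)[s['range_z'].ravel()>.1]
    k=(abs(P[:,0]-.492)<.12)&(P[:,1]<-.45)&(P[:,1]>-.7)&(P[:,2]<.3); q=P[k]
    print(n,'max z',q[:,2].max(), 'z>0.12: max y',q[q[:,2]>.12][:,1].max(initial=-9))
```

```text
scene max z 0.1383442280309004 z>0.12: max y -0.582158000360985
top max z 0.13479782258522677 z>0.12: max y -0.5820941145411749
```

Clear.

>>> arm_command(targets=[0,0,0,0,-0.5,25,1,0,0,0,0,-0.5,48,1,0,0,0,0,-0.5,63,1,0,0,0,0,-0.5,68,1,0,0,0,0,-0.5,71,1,0,0,0,0,-0.5,73,1,0,0,0,0,-0.5,75,1,0,0,0,0,-0.5,76,1,0,0,0,0,-0.5,77,1,0,0,0,0,-0.5,78,1,0,0,0,0,-0.5,78,1,0,0,0,0,-0.5,78,1])

```text
time: 23.8
tool_pos: [0.4923, -0.3947, 0.0921]
ee_rot: [3.142, 0.0, 3.059]
wrist_force: [0.3, -0.8, -2.6]
width: 0.012
finger_force: 30.0
```

>>> arm_command(targets=[0,0,0,0,0,0.7,1,0,0,0,0,0,1.2,1,0,0,0,0,0,1.6,1,0,0,0,0,0,2,1,0,0,0,0,0,2,1])

```text
time: 24.3
tool_pos: [0.4924, -0.3947, 0.0902]
ee_rot: [3.142, 0.0, 3.059]
wrist_force: [0.1, 1.0, -2.4]
width: 0.0117
finger_force: 30.0
```

>>> arm_command(targets=[0,0,0,0,0,0.4,1,0,0,0,0,0,0.7,1,0,0,0,0,0,0.7,1])

```text
time: 24.6
tool_pos: [0.4924, -0.3947, 0.0902]
ee_rot: [-3.141, 0.0, 3.059]
wrist_force: [-1.6, 0.9, 1.0]
width: 0.0119
finger_force: 30.0
```

Seated. I release, rise and back off.

>>> arm_command(targets=[0,0,0,0,0,0,0,0,0,0,0,0,0,0,0,0,0,0,0,0,0,0,0,0,0,0,-15,0,0,0,0,0,0,-45,0,0,0,0,0,0,-85,0,0,0,0,0,0,-120,0,0,0,0,40,0,-140,0,0,0,0,80,0,-150,0,0,0,0,120,0,-150,0,0,0,0,150,0,-150,0,0,0,0,150,0,-150,0,0,0,0,150,0,-150,0])

```text
time: 25.9
tool_pos: [0.3429, -0.3827, 0.2408]
ee_rot: [-3.14, 0.002, 3.058]
wrist_force: [1.2, -0.7, -0.2]
width: 0.0469
finger_force: 0.0
```

Run:
```python
from h import *; from m import rect
s=snap('scene'); cv2.imwrite('pics/s5.png',cv2.resize(s['color'][130:270,80:420,::-1],(800,330)))
S=cloud(s,s['T']).reshape(-1,3); t=snap('top'); P=cloud(t,t['T']).reshape(-1,3)
for n,x,y,h in(('L',650,117,90),('S',545,376,72),('Q',492,-394,80),('O',610,-93,74)):
  for Q in (P,S):
    q=Q[np.hypot(Q[:,0]-x/1e3,Q[:,1]-y/1e3)<.062]; f=q[(q[:,2]>h/1e3+.004)&(q[:,2]<h/1e3+.011)]
    A=np.c_[f[:,:2]-f[:,:2].mean(0),np.ones(len(f))]; c=np.linalg.lstsq(A,f[:,2],rcond=None)[0]
    print(n,len(f),'z',round(np.median(f[:,2])*1e3,1),'exp',h+7,'tilt deg',np.round(np.degrees(c[:2]),1),rect(f[:,:2]))
```

```text
L 887 z 97.4 exp 97 tilt deg [ 0.1 -0.1] [651.7, 117.3, 104.0, 102.9, 12.1]
L 688 z 98.1 exp 97 tilt deg [0.  0.1] [652.3, 117.6, 106.6, 103.2, 7.6]
S 364 z 79.7 exp 79 tilt deg [ 0.4 -0.2] [547.1, 374.8, 66.9, 69.3, 39.6]
S 246 z 79.7 exp 79 tilt deg [-0.5  0.6] [549.0, 374.6, 70.1, 73.6, 30.7]
Q 666 z 87.1 exp 87 tilt deg [ 0.1 -0.2] [492.8, -394.4, 81.9, 85.8, 87.8]
Q 321 z 87.6 exp 87 tilt deg [0.6 0.2] [493.3, -391.8, 83.8, 85.9, 85.3]
O 657 z 81.0 exp 81 tilt deg [0. 0.] [611.3, -95.5, 67.4, 101.5, 72.8]
O 439 z 81.6 exp 81 tilt deg [-0.4 -0.2] [613.2, -91.2, 72.3, 108.9, 73.9]
```

View pics/s5.png

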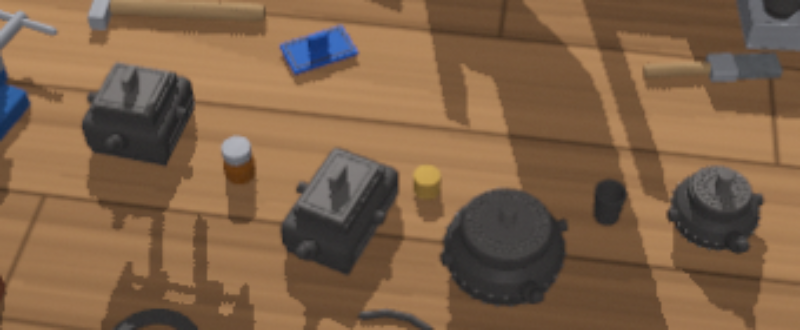

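All four lids sit flat at the expected heights: square (140,85), oblong (340,180), large (507,225) and small (720,190). I hand the job in.

```bash
python3 -c "
from bench import robot
print(robot.close_job())"
```

```text
the job is handed in; nothing more can be done
None
```

All four lids are on their own pots, flat within about 0.6° and at the expected heights, with the square and oblong ones in line with theirs; I handed the job in at about 26 s, and no verdict came back.

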